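# Rock the stopper out of the handled jar

## Task

Take the wooden stopper out of the white jar that has a side handle: grip it by its fin and rock it clearly over towards the jar's handle, then clearly over away from the handle, easing it up until it comes out. Then stand it upright, narrow end down, in the empty white tray and let go. Leave the similar jar without a handle where it stands.

Things in the scene. Friction and masses are not known exactly. Their poses are not given: they have to be found in the camera images.
- stopper: wooden stopper in the handled jar, 63 mm tall. Origin: centre of its foot, z up. Tapered plug, 29 mm diameter at the foot, 39 at height 26, with a groove; shoulder 48 mm diameter, height 26 to 31, rests on the rim; above it a fin to grip, 14 mm along x (towards the handle), 36 along y, up to height 63. Lean it 5 to 15 degrees, levering over the shoulder's edge, foot still 6 mm down the neck.
- jar: squat white ceramic jar with one ear-shaped side handle, on a dark rubber mat, fixed. Origin: centre of the underside, z up, x towards its handle. Body 96 mm diameter; handle reaches 83 mm from the axis; neck 54 mm outside, 42 inside, rim at height 100 mm. The stopper sits on its axis, foot at height 74; sprung silicone lips in the neck grip its groove: some 5 to 10 N to pull out.
- tray: the empty white plastic tray, 160 mm (its x) by 120 mm (its y), walls 4 mm thick and 22 mm high, floor 4 mm thick; fixed. Origin: centre of the underside, z up. Other white trays have things in them.
- plain_jar: the similar white ceramic jar without a handle, closed with the same kind of wooden stopper (not to be opened), 96 mm diameter, 134 mm tall to the fin's top, loose, 0.7 kg. Origin: centre of the underside, z up.
There are look-alikes about, which are no part of the job. What is meant by the stopper is not orange or pink, and is the smaller of those in its own colour.

How it is judged:
On the way, in this order (a step that is already met when the one before it is completed fails the run):
1. the stopper leans at least 5 degrees towards the jar's handle, its foot still at least 6 mm down in the neck (angle between stopper's own z axis and vertical above 0.087 rad and x of jar in the frame of stopper above 0.005 m and z of stopper in the frame of jar below 0.094 m and horizontal distance between stopper and jar below 0.02 m), for 0.05 s.
2. then it leans at least 5 degrees away from the handle, its foot still at least 6 mm down in the neck (angle between stopper's own z axis and vertical above 0.087 rad and x of jar in the frame of stopper below -0.005 m and z of stopper in the frame of jar below 0.094 m and horizontal distance between stopper and jar below 0.02 m), for 0.05 s.
3. the stopper's foot is out above the jar's rim (z of stopper in the frame of jar above 0.102 m), for 0.05 s.
At the end, for the whole second after the job is handed in: the stopper stands on its foot in the empty tray: its foot's centre within 65 mm of the tray's centre along the tray's length and 45 mm along its width, its foot within 4 mm of the tray's floor, upright within 10 degrees, at rest and released; the jar without a handle is within 20 mm of where it was (x of stopper in the frame of tray between -0.065 and 0.065 m and y of stopper in the frame of tray between -0.045 and 0.045 m and z of stopper in the frame of tray below 0.008 m and angle between stopper's own z axis and vertical below 0.17 rad and linear speed of stopper below 0.02 m/s and contact force between stopper and the fingers below 0.05 N and distance of plain_jar from where it was at the start of the episode below 0.02 m); the robot touches nothing.
It fails at once if the jar without a handle is pushed more than 20 mm from its place (distance of plain_jar from where it was at the start of the episode above 0.02 m).
It also fails if it takes over 48 s, if anything falls off the work surface, if the arm or the gripper's body presses on something with over 40 N, if the wrist force passes 120 N, or if a joint passes its speed limit or range.

## Robot

A 7-joint arm with a two-finger parallel gripper is mounted at the origin on the work surface. World frame = base frame: x ahead of the robot, y to its left, z up, the work surface at z = 0. Lengths are in m, angles in rad, forces in N, time in s.
With the tool pointing down it reaches from about 0.35 to 0.9 m from the base axis. Payload 19.9 kg.
Tool frame: the origin (TCP) lies midway between the tips of the shut fingers; the grasp point (between the pads) lies bot.grip_depth behind it (bot.grip_depth is the distance from the TCP to the grasp point, in m); z points along the fingers, y is the line along which they close (so a half turn about z gives the same grasp; the last joint's range is limited). The gripper opens to 94 mm and grips with 3 to 60 N. Pads are 16 mm wide; open, the fingers measure 119 mm over their backs; the gripper's body (75 mm by 177 mm) begins 78 mm behind the grasp point.
Start: joints at [-1.335, 0.417, -0.01, 1.614, 0.005, 1.111, -0.053], TCP at [0.171, 0.601, 0.205] pointing down, gripper open.
Joint ranges: [-2.81, 2.81], [-0.39, 2.02], [-1.27, 1.25], [0.06, 2.57], [-1.19, 4.33], [0.19, 2], [-2.82, 2.82]. Speed limits (rad/s): [1.89, 1.89, 2.39, 2.39, 3.01, 3.01, 3.01].

## Interface

Orientations are given as a rotation vector (axis times angle).
In Python, from station import bot gives the robot as it stands.
- The arm moves only by the shell command python3 -m crank 'ROWS' [FORCE]. ROWS is JSON, a list of rows, each a list of 5 numbers: the shift along the tool's x, y, z in m, then the turn about the tool's z in units of 5 degrees (1.0 is 5 degrees), then the opening, from 0 (shut) to 1 (fully open). A call has 1 to 8 rows; each row shifts and turns the commanded pose from where the row before left it, along the tool's axes as they then stand; what a row does not reach is not made up. A row lasts 1/8 s, in which the tool goes at most 62.5 mm and 10.7 degrees, less where a joint would pass 70% of its speed; a pose out of reach is approached as far as the arm can. A call is refused whole if a number of a shift passes 0.0625 or a number of a turn 1, either way. A call with a gripper value outside its range is refused whole. The fingers move at their own pace and stop on an object; FORCE is the grip in N (left out, the last holds). Time passes only in rows, so rows that do not move let the fingers close. It gives the time, the measured TCP pose, the force, the opening and the grip force at its end, in the units of the state.
- bot.state(): the state, without advancing time (a new reading comes with each control period).
- bot.get_image(name): name is "side" or "top" or "wrist"; returns (picture, depth): 400x640x3 uint8, red, green, blue; 400x640 float32, m along the optical axis (not along the pixel's ray), 0 where there is no reading.
- bot.get_calibration(name): a dict with "fov_y" (degrees; the focal length in pixels is half the picture's height over the tangent of half this angle, whatever the lens; pixels are square), "cx", "cy" (the principal point, pixels), "view" (4x4, takes a point from world to camera coordinates); the wrist camera has in their place "T_tool_cam" (4x4, takes a point from camera to tool coordinates, whose origin is the TCP and whose axes are the flange's). Camera axes: x right, y up, looking along -z (the intrinsics and any distortion apply to the point x, -y, -z); pixel columns grow to the right and rows downward; lengths in m; the calibration is good to about 2 mm. A picture is of the moment at which its call begins: read the wrist's pose just before it. get_calibration takes no time and is no camera call.
- bot.sign_off(): hands the job in; it is judged then, once.
The state is a dict: "time_s": time; "joints": joint angles; "joint_vel": joint speeds; "joint_efforts": joint torques, N m; "ee_pos": TCP position; "tcp_rot": TCP orientation; "contact_force": force on the tool from outside, world axes, zero at the start; "moment": the same for the moment, N m; "opening": finger opening in m; "finger_force": force on a finger pad.
Only numpy, scipy, OpenCV 4.12 (cv2) and the standard library are available. Lean on these libraries where they do the work, as an engineer would, in place of code of your own. Each camera call takes 0.05 s, during which the arm holds its last target. There are 200 camera calls.

## Working session

There is one attempt and no reset: what is moved stays moved. The work goes in short steps, Python scripts to look and compute and a shell command to move; the robot and the scene stay as the last step left them, time stands still between calls to the robot, and variables do not carry over. Pictures are saved under pics/ and viewed, at most 10 in all, crops included, and the job is handed in when it is done.

```bash
ls; mkdir -p pics
cat > h.py <<'E'
import numpy as np, cv2
from station import bot
from scipy.spatial.transform import Rotation as R
def calib(n,st=None):
    c=bot.get_calibration(n); f=200/np.tan(np.radians(c["fov_y"])/2)
    if n=="wrist":
        T=np.eye(4);T[:3,:3]=R.from_rotvec(st["tcp_rot"]).as_matrix();T[:3,3]=st["ee_pos"]
        W=T@np.array(c["T_tool_cam"])
    else: W=np.linalg.inv(np.array(c["view"]))
    return c,f,W
E
python3 - <<'E'
from h import *
st=bot.state();print(st, bot.grip_depth)
for n in["side","top","wrist"]:
    im,d=bot.get_image(n);cv2.imwrite(f"pics/{n}0.png",im[:,:,::-1]);np.save(f"pics/{n}0.npy",d)
    c,f,W=calib(n,st);print(n,{k:v for k,v in c.items() if k not in("view",)},f,W.round(3))
E
```

```text
pics
{'time_s': 0.0, 'joints': array([-1.33452489,  0.4179842 , -0.01031428,  1.61413935,  0.0047065 ,
        1.11069483, -0.05300074]), 'joint_vel': array([-0.00110327, -0.00039163, -0.00082044,  0.00092197, -0.00082993,
        0.00141076, -0.00162947]), 'joint_efforts': array([ 1.87344076e-04, -8.51234293e+01,  6.39138110e-01, -4.25992620e+01,
       -4.87899932e-02,  1.84410514e-02,  6.69282826e-05]), 'ee_pos': array([0.17129133, 0.60069416, 0.20483349]), 'tcp_rot': array([-4.34878477e-01, -3.11127117e+00,  1.88428439e-03]), 'contact_force': array([-0.52833643, -0.4376465 , -0.13888664]), 'moment': array([-0.00112721,  0.00226887, -0.01424137]), 'finger_force': 0.0, 'opening': 0.09377156907290178} 0.0188
side {'fov_y': 44.15252974597941, 'cx': 320.4620763972379, 'cy': 193.18019532102787} 493.1265388938283 [[ 0.82   0.39  -0.419  0.045]
 [-0.572  0.571 -0.589 -0.613]
 [ 0.01   0.723  0.691  0.8  ]
 [ 0.     0.     0.     1.   ]]
top {'fov_y': 50.31833055775041, 'cx': 312.9598852804268, 'cy': 195.68829708849023} 425.8090905051448 [[-1.200e-02  9.980e-01 -6.900e-02  3.920e-01]
 [-1.000e+00 -1.200e-02  0.000e+00  1.300e-02]
 [-1.000e-03  6.900e-02  9.980e-01  1.025e+00]
 [ 0.000e+00  0.000e+00  0.000e+00  1.000e+00]]
wrist {'fov_y': 63.41098377192964, 'cx': 318.92408512055613, 'cy': 207.21466119891667, 'T_tool_cam': array([[ 2.47182063e-04,  9.63548200e-01,  2.67534680e-01,
         7.79177630e-02],
       [ 9.99999703e-01, -4.26979507e-05, -7.70144849e-04,
        -4.00519977e-04],
       [-7.30648500e-04,  2.67534791e-01, -9.63547924e-01,
        -1.78629990e-01],
       [ 0.00000000e+00,  0.00000000e+00,  0.00000000e+00,
         1.00000000e+00]])} 323.7581801401901 [[ 0.274 -0.927 -0.257  0.096]
 [ 0.962  0.264  0.074  0.622]
 [-0.    -0.268  0.964  0.383]
 [ 0.     0.     0.     1.   ]]
```

View pics/top0.png

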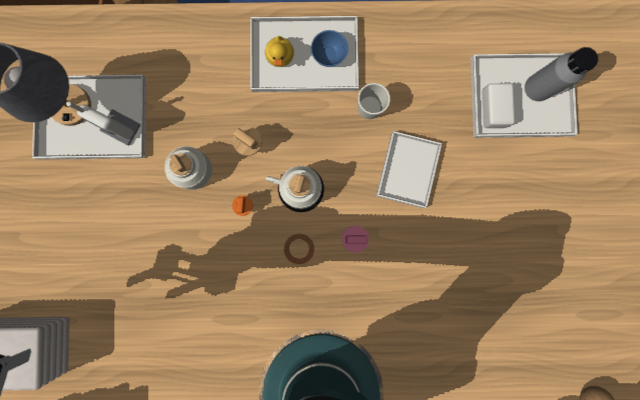

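View pics/side0.png

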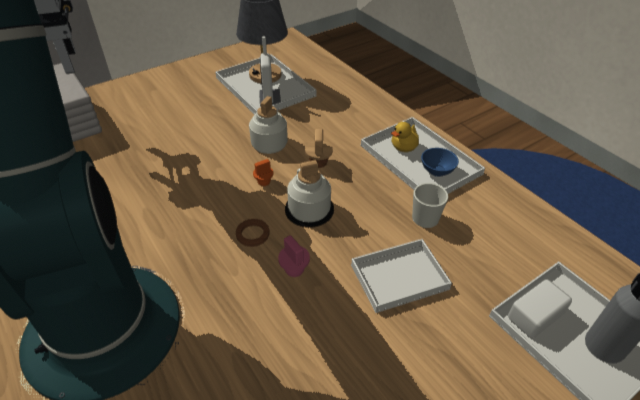

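The top view shows the handled jar on its dark mat at (300,188), handle to the left at (272,180), with a wooden stopper at (301,182). The plain jar with the same kind of stopper is at (186,167). A loose wooden stopper lies at (244,141), orange is at (242,205) and pink at (355,239). The empty tray is at (411,168); the other white trays hold things. In the side view the handled jar is at (310,195) and the empty tray at (402,275). The stopper meant is the one in the handled jar. I'll confirm that in a crop.

Run:
```python
from h import *
a=cv2.imread("pics/top0.png")[125:225,150:350];b=cv2.imread("pics/side0.png")[85:235,230:350]
a=cv2.resize(a,None,fx=4,fy=4,interpolation=3)[:400,:];a=cv2.resize(a,(500,250));b=cv2.resize(b,None,fx=2.4,fy=2.4,interpolation=3)
a=cv2.imread("pics/top0.png")[140:225,220:330];a=cv2.resize(a,(466,360),interpolation=3)
cv2.imwrite("pics/crop1.png",np.hstack([a,b]))
```

```text
(no output)
```

View pics/crop1.png

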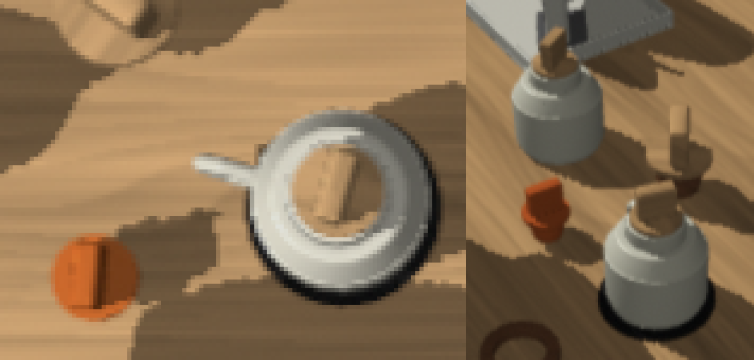

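The crop confirms it: the stopper sits in the neck of the handled jar on the black mat. Its fin is at top-view pixel (301,184), running slightly off vertical, and the handle tip is at (266,179). The larger loose wooden stopper stands apart and is excluded.

```bash
cat >> h.py <<'E'
def cloud(n,d,st=None):
    c,f,W=calib(n,st); v,u=np.mgrid[:400,:640]
    p=np.stack([(u+0-c["cx"])/f*d,-(v-c["cy"])/f*d,-d],-1)
    return p@W[:3,:3].T+W[:3,3]
def proj(n,p,st=None):
    c,f,W=calib(n,st); q=np.linalg.inv(W)@np.append(p,1)
    return np.array([c["cx"]+f*q[0]/-q[2],c["cy"]-f*q[1]/-q[2]])
def fit(P):
    r=cv2.minAreaRect((P[:,:2]*1000).astype(np.float32)); return r
E
python3 - <<'E'
from h import *
for n in["top","side"]:
    im=cv2.imread(f"pics/{n}0.png");d=np.load(f"pics/{n}0.npy");P=cloud(n,d);hsv=cv2.cvtColor(im,cv2.COLOR_BGR2HSV)
    c0=proj(n,[.45,.03,.1]);print(n,c0)
    uv={"top":(301,184),"side":(311,170)}[n]; 
    print("fin px",P[uv[1]-1:uv[1]+2,uv[0]].round(4).tolist())
    ctr=P[uv[1],uv[0],:2]
    near=(np.hypot(P[...,0]-ctr[0],P[...,1]-ctr[1])<.10)&(d>0)
    z=P[...,2]
    for nm,lo,hi,rad in[("fintop",.125,.16,.04),("neck",.09,.125,.04),("body",.02,.08,.1)]:
        m=near&(z>lo)&(z<hi)&(np.hypot(P[...,0]-ctr[0],P[...,1]-ctr[1])<rad)
        if m.sum()<5: print(nm,m.sum());continue
        Q=P[m];print(nm,m.sum(),"z max/med",Q[:,2].max().round(4),np.median(Q[:,2]).round(4),"rect",np.round(fit(Q)[0],1),np.round(fit(Q)[1],1),round(fit(Q)[2],1),"mean",Q.mean(0).round(4))
    # tray
    t={"top":(411,168),"side":(402,275)}[n];print("trayfloor",P[t[1],t[0]].round(4))
    m=((hsv[...,1]<40)&(hsv[...,2]>90)).astype(np.uint8)
    nl,L,S,C=cv2.connectedComponentsWithStats(m);l=L[t[1],t[0]];m=(L==l)
    Q=P[m];print("tray",m.sum(),"wall z",np.percentile(Q[:,2],[5,50,95,99]).round(4),[np.round(x,1) for x in fit(Q)])
    for lbl,pp in[("plain",{"top":(182,163),"side":(266,106)}[n]),("loose",{"top":(244,141),"side":(319,138)}[n]),("cup",{"top":(373,98),"side":(430,190)}[n]),("lamp",{"top":(25,75),"side":(262,15)}[n]),("tray2",{"top":(480,100),"side":(545,330)}[n])]:print(lbl,P[pp[1],pp[0]].round(3))
E
```

```text
top [305.14367457 198.12042536]
fin px [[0.4797, 0.0377, 0.1355], [0.4776, 0.0377, 0.135], [0.4753, 0.0377, 0.1366]]
fintop 115 z max/med 0.1407 0.1362 rect [479.3  43.2] [14.  35.5] 73.5 mean [0.4788 0.043  0.1361]
neck 361 z max/med 0.1234 0.1043 rect [479.4  43.2] [52.4 52.7] 34.4 mean [0.4776 0.0427 0.1037]
body 539 z max/med 0.08 0.07 rect [487.5  49.9] [116.6  94.8] 40.0 mean [0.477  0.0499 0.0685]
trayfloor [ 0.5259 -0.2246  0.0042]
tray 3448 wall z [0.0008 0.0042 0.0217 0.0238] [array([ 465.6, -169.4]), array([176.2, 352. ]), np.float64(48.7)]
plain [0.529 0.296 0.108]
loose [0.58  0.165 0.089]
cup [ 0.699 -0.137  0.004]
lamp [0.678 0.55  0.245]
tray2 [ 0.692 -0.398  0.003]
side [299.98479537 184.26042692]
fin px [[0.4815, 0.0352, 0.1232], [0.4806, 0.0339, 0.1217], [0.4806, 0.034, 0.1189]]
fintop 136 z max/med 0.1389 0.1348 rect [478.5  40.3] [16.9 35.3] 75.6 mean [0.4774 0.0377 0.1337]
neck 399 z max/med 0.1245 0.1044 rect [475.1  33.7] [40.9 51.2] 55.6 mean [0.4728 0.0305 0.1053]
body 1039 z max/med 0.08 0.0573 rect [472.1  48.3] [ 88.9 117.4] 16.9 mean [0.4606 0.0135 0.0543]
trayfloor [ 0.5283 -0.2193  0.0025]
tray 4233 wall z [0.0018 0.0046 0.0219 0.0237] [array([ 348.5, -416.6]), array([696.5, 195. ]), np.float64(48.6)]
plain [0.522 0.291 0.123]
loose [0.582 0.15  0.089]
cup [ 0.7   -0.108  0.058]
lamp [0.67  0.553 0.218]
tray2 [ 0.657 -0.461  0.007]
```

```bash
python3 -m crank '[[-0.015,-0.015,0,0,1],[-0.037,-0.038,0,0,1],[-0.037,-0.038,0,0,1],[-0.037,-0.038,0,0,1],[-0.037,-0.038,0,0,1],[-0.037,-0.038,0,0,1],[-0.037,-0.038,0,0,1],[-0.037,-0.038,0,0,1]]' 30
python3 -m crank '[[-0.037,-0.038,0,0,1],[-0.037,-0.038,0,0,1],[-0.037,-0.038,0,0,1],[-0.037,-0.038,0,0,1],[-0.025,-0.02,0,0,1],[0,0,0,1,1],[0,0,0,1,1],[0,0,0,1,1]]'
python3 -m crank '[[0,0,0,1,1],[0,0,0,1,1],[0,0,0,1,1],[0,0,0,1,1],[0,0,0,1,1],[0,0,0,1,1],[0,0,0,1,1],[0,0,0,1,1]]'
python3 -m crank '[[0,0,0,1,1],[0,0,0,1,1],[0,0,0,1,1],[0,0,0,1,1],[0,0,0,1,1],[0,0,0,1,1],[0,0,0,1,1],[0,0,0,0,1]]'
python3 - <<'E'
from h import *
st=bot.state();im,d=bot.get_image("wrist");cv2.imwrite("pics/w1.png",im[:,:,::-1]);np.save("pics/w1.npy",d)
M=R.from_rotvec(st["tcp_rot"]).as_matrix();print(M.round(3),st["ee_pos"],st["joints"].round(2),st["contact_force"])
P=cloud("wrist",d,st);z=P[...,2];r=np.hypot(P[...,0]-.479,P[...,1]-.043)
for lo,hi,rad in[(.128,.15,.03),(.09,.125,.04)]:
    m=(d>0)&(z>lo)&(z<hi)&(r<rad);Q=P[m];print(m.sum(),np.percentile(Q[:,2],[5,50,95]).round(4),[np.round(x,1) for x in fit(Q)],Q.mean(0).round(4))
E
```

```text
time_s: 1.15
ee_pos: [0.3584, 0.254, 0.2055]
tcp_rot: [0.435, 3.111, 0.0]
contact_force: [1.3, -0.1, -0.6]
opening: 0.0938
finger_force: 0.0
time_s: 2.15
ee_pos: [0.4769, 0.0427, 0.2053]
tcp_rot: [-0.842, -3.026, 0.0]
contact_force: [-0.7, -0.9, 1.0]
opening: 0.0941
finger_force: 0.0
time_s: 3.15
ee_pos: [0.4769, 0.0428, 0.2054]
tcp_rot: [-1.826, -2.556, 0.0]
contact_force: [-0.0, -1.3, -0.4]
opening: 0.0942
finger_force: 0.0
time_s: 4.15
ee_pos: [0.4769, 0.0429, 0.2054]
tcp_rot: [-2.507, -1.893, 0.0]
contact_force: [-0.2, -0.3, 0.6]
opening: 0.0937
finger_force: 0.0
[[ 0.274  0.962 -0.   ]
 [ 0.962 -0.274 -0.   ]
 [-0.    -0.    -1.   ]] [0.47689598 0.04285892 0.20537871] [-0.71  0.17  0.63  1.98 -0.12  1.02 -0.31] [-0.17364158 -0.30371643  0.58428071]
788 [0.1307 0.1362 0.1376] [array([479.2,  42.3]), array([13.2, 35.8]), np.float64(74.5)] [0.4794 0.0431 0.1357]
1817 [0.0977 0.1044 0.1175] [array([479.1,  42.1]), array([52.9, 52.3]), np.float64(73.3)] [0.481  0.0491 0.1044]
```

View pics/w1.png

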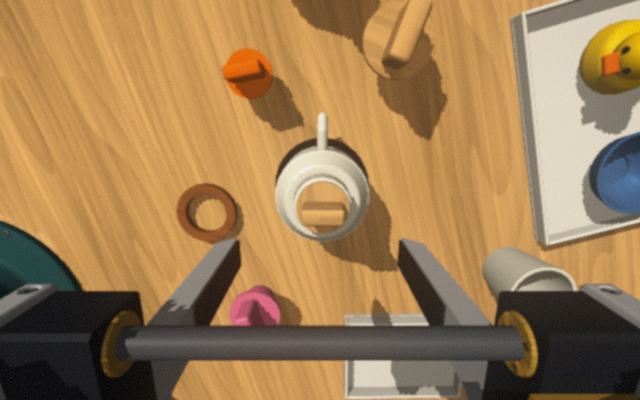

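The wrist view shows the fin at (322,214), square to the jaws, with the handle straight up at (322,125). All three views agree on the fin centre at (0.479,0.0425) and its top at 0.137, matching 74+63 mm.

```bash
python3 -m crank '[[0,0.0024,0.02,0,1],[0,0,0.025,0,1],[0,0,0.025,0,0.7],[0,0,0.015,0,0.6],[0,0,0.0084,0,0.55],[0,0,0,0,0.55]]' 35
python3 -m crank '[[0,0,0,0,0.3],[0,0,0,0,0.2],[0,0,0,0,0.2],[0,0,0,0,0.2],[0,0,0,0,0.2]]'
```

```text
time_s: 4.95
ee_pos: [0.4794, 0.0421, 0.1121]
tcp_rot: [2.507, 1.893, -0.0]
contact_force: [-0.6, -0.4, -0.1]
opening: 0.0574
finger_force: 0.0
time_s: 5.58
ee_pos: [0.4796, 0.0422, 0.1123]
tcp_rot: [2.507, 1.892, 0.001]
contact_force: [0.2, 0.2, 5.4]
opening: 0.0358
finger_force: 35.0
```

```bash
cat >> h.py <<'E'
def lean(tag):
    st=bot.state();im,d=bot.get_image("wrist");cv2.imwrite(f"pics/{tag}.png",im[:,:,::-1]);P=cloud("wrist",d,st)
    M=R.from_rotvec(st["tcp_rot"]).as_matrix(); g=np.array(st["ee_pos"])-M[:,2]*bot.grip_depth
    L=(P-g)@M # tool axes about grasp point
    h=cv2.cvtColor(im,cv2.COLOR_RGB2HSV); wood=(h[...,1]>60)&(h[...,0]<25)&(h[...,2]>60)&(d>0)
    for nm,m in[("shoulder",wood&(L[...,2]>.010)&(L[...,2]<.035)&(abs(L[...,0])>.009)&(abs(L[...,0])<.024)&(abs(L[...,1])<.02)),("fin",wood&(L[...,2]<.01)&(L[...,2]>-.025)&(abs(L[...,0])<.016)&(abs(L[...,1])<.018))]:
        Q=L[m]
        if len(Q)<8: print(nm,len(Q));continue
        A=np.c_[Q[:,:2],np.ones(len(Q))]; w=np.ones(len(Q),bool)
        for _ in range(4):
            c=np.linalg.lstsq(A[w],Q[w,2],rcond=None)[0];w=abs(A@c-Q[:,2])<.0025
        print(nm,len(Q),w.sum(),"lean to +x deg",np.degrees(np.arctan(c[0])).round(1),"depth below grasp",c[2].round(4),"x range",Q[:,0].min().round(4),Q[:,0].max().round(4))
E
python3 -c "
from h import *;lean('l0')"
python3 -m crank '[[0.001,0,-0.001,0,0.2],[0.001,0,-0.001,0,0.2],[0.001,0,-0.0005,0,0.2],[0.001,0,-0.0005,0,0.2],[0,0,0,0,0.2]]'
python3 -c "
from h import *;lean('l1')"
```

```text
shoulder 1284 1190 lean to +x deg 1.2 depth below grasp 0.0264 x range -0.0237 0.0235
fin 2265 1670 lean to +x deg 11.5 depth below grasp -0.0047 x range -0.0086 0.008
time_s: 6.25
ee_pos: [0.4797, 0.0452, 0.1148]
tcp_rot: [2.508, 1.892, -0.003]
contact_force: [-1.8, -6.9, -4.0]
opening: 0.0356
finger_force: 35.0
shoulder 1252 1163 lean to +x deg 1.7 depth below grasp 0.0264 x range 0.009 0.0231
fin 2263 1680 lean to +x deg 9.9 depth below grasp -0.0047 x range -0.0087 0.008
```

```bash
python3 -m crank '[[0.001,0,0,0,0.2],[0.001,0,0,0,0.2],[0.001,0,0,0,0.2],[0.001,0,0,0,0.2],[0,0,0,0,0.2]]' 20
python3 -c "
from h import *;lean('l2')"
```

```text
time_s: 6.92
ee_pos: [0.4808, 0.0487, 0.115]
tcp_rot: [-2.508, -1.891, 0.003]
contact_force: [-4.3, -9.0, 4.3]
opening: 0.0361
finger_force: 20.0
shoulder 918 833 lean to +x deg 4.9 depth below grasp 0.0266 x range 0.009 0.02
fin 2169 1637 lean to +x deg 10.1 depth below grasp -0.0046 x range -0.0088 0.0082
```

View pics/l2.png

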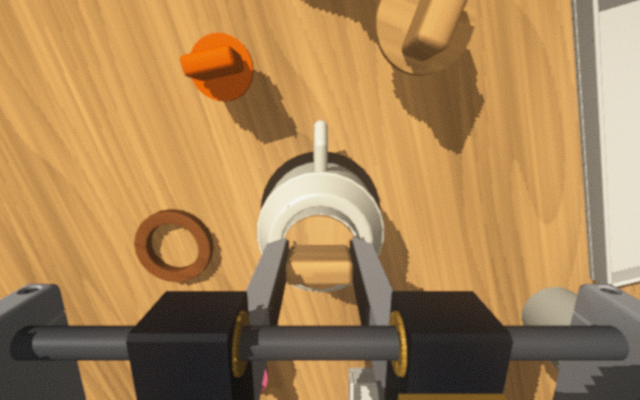

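The wrist view shows the stopper starting to lean to the handle: the fin is at (320,263) and the shoulder has moved to (320,230) over the neck. I'll go on.

```bash
python3 -m crank '[[0.001,0,0,0,0.2],[0.001,0,0,0,0.2],[0.001,0,0,0,0.2],[0.001,0,0,0,0.2],[0,0,0,0,0.2]]'
python3 -c "
from h import *;lean('l3')"
```

```text
time_s: 7.6
ee_pos: [0.482, 0.0525, 0.1151]
tcp_rot: [-2.509, -1.891, 0.003]
contact_force: [-6.4, -9.3, 4.9]
opening: 0.0356
finger_force: 20.0
shoulder 518 470 lean to +x deg 7.0 depth below grasp 0.0267 x range 0.009 0.0163
fin 2169 1658 lean to +x deg 11.5 depth below grasp -0.0046 x range -0.0111 0.0078
```

```bash
python3 -m crank '[[0.001,0,0,0,0.2],[0.001,0,0,0,0.2],[0.001,0,0,0,0.2],[0,0,0,0,0.2]]'
python3 - <<'E'
from h import *
lean('l4')
im,d=bot.get_image("side");cv2.imwrite("pics/s4.png",im[:,:,::-1])
a=cv2.imread("pics/l4.png")[150:320,230:410];b=im[:,:,::-1][120:235,250:370]
cv2.imwrite("pics/c4.png",np.hstack([cv2.resize(a,(400,378),interpolation=3),cv2.resize(b,(394,378),interpolation=3)]))
E
```

```text
time_s: 8.15
ee_pos: [0.4829, 0.0556, 0.1151]
tcp_rot: [-2.508, -1.892, 0.003]
contact_force: [-4.6, -7.7, 5.1]
opening: 0.0359
finger_force: 20.0
shoulder 264 229 lean to +x deg 15.1 depth below grasp 0.0257 x range 0.009 0.0133
fin 2155 1675 lean to +x deg 13.4 depth below grasp -0.0045 x range -0.0124 0.008
```

View pics/c4.png

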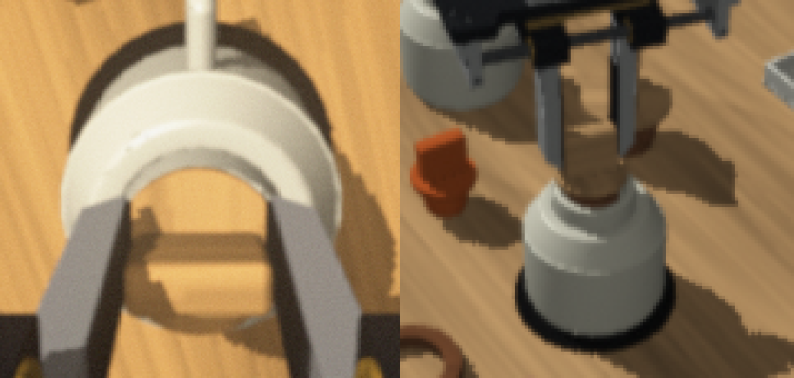

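The crop shows the stopper tipped in the neck, but I can't judge its angle by eye. The right half shows the plug's dark underside on the near side. I'll measure the profile in the stopper's mid-plane.

```bash
cat >> h.py <<'E'
def profile(save):
    st=bot.state();im,d=bot.get_image("wrist");P=cloud("wrist",d,st);np.savez(save,im=im,d=d)
    M=R.from_rotvec(st["tcp_rot"]).as_matrix(); g=np.array(st["ee_pos"])-M[:,2]*bot.grip_depth
    L=(P-g)@M; h=cv2.cvtColor(im,cv2.COLOR_RGB2HSV)
    v,u=np.mgrid[:400,:640]
    m=(abs(L[...,1])<.004)&(abs(L[...,0])<.06)&(d>0)&(L[...,2]<.08)&(L[...,2]>-.04)
    vs=np.unique(v[m])
    for k in vs[::2]:
        q=m&(v==k); a=np.median(L[q],0)*1000; print(k,a[[0,2]].round(1),"sat",int(np.median(h[...,1][q])),end=" | ")
    print()
E
python3 -c "
from h import *;profile('pics/p4.npz')"
```

```text
143 [59.9 74.6] sat 38 | 145 [58.6 73.3] sat 32 | 147 [57.4 71.9] sat 32 | 149 [56.1 70.9] sat 32 | 151 [54.8 69.1] sat 30 | 153 [53.5 68.9] sat 34 | 155 [52.2 68. ] sat 39 | 157 [50.8 67.9] sat 45 | 159 [49.4 68.1] sat 42 | 161 [48.  68.1] sat 42 | 163 [46.5 68.8] sat 42 | 165 [45.1 68.7] sat 43 | 167 [43.8 68. ] sat 43 | 169 [42.2 68.9] sat 44 | 171 [40.8 68.8] sat 42 | 173 [39.3 69.4] sat 42 | 175 [37.9 68.9] sat 41 | 177 [36.4 69.4] sat 42 | 179 [34.8 70.1] sat 42 | 181 [33.4 69.6] sat 40 | 183 [32.3 67.9] sat 29 | 185 [31.2 66.3] sat 33 | 187 [30.  65.1] sat 34 | 189 [28.9 63.5] sat 34 | 191 [27.9 61.4] sat 33 | 193 [27.  59.2] sat 31 | 195 [25.9 57.7] sat 33 | 197 [24.9 55.8] sat 33 | 199 [24.  53.8] sat 34 | 201 [22.8 53. ] sat 33 | 203 [22.  50.9] sat 29 | 205 [20.9 49.9] sat 25 | 207 [19.6 49.5] sat 31 | 209 [18.2 49.5] sat 34 | 211 [16.9 49. ] sat 35 | 213 [15.5 49.2] sat 37 | 215 [14.  49.3] sat 43 | 217 [12.2 50.6] sat 45 | 219 [12.  46.8] sat 46 | 221 [12.1 42.1] sat 46 | 223 [11.9 38.5] sat 49 | 225 [12.4 33.1] sat 102 | 227 [12.6 28.7] sat 134 | 229 [11.3 28.5] sat 131
[... 218 characters left out ...]
.1 27. ] sat 134 | 249 [-1.2 27. ] sat 134 | 251 [-2.3 26.3] sat 135 | 253 [-3.6 26.3] sat 139 | 255 [-2.8 21.4] sat 142 | 257 [-2.1 17. ] sat 138 | 259 [-1.5 12.8] sat 139 | 261 [-1.  9.] sat 140 | 263 [-0.6  5.5] sat 141 | 265 [0.  1.7] sat 142 | 267 [ 0.7 -2.1] sat 142 | 269 [ 0.2 -3.5] sat 142 | 271 [-0.4 -4.8] sat 134 | 273 [-1.2 -5.4] sat 134 | 275 [-2.3 -5.4] sat 135 | 277 [-3.4 -5.6] sat 139 | 279 [-4.5 -5.8] sat 139 | 281 [-5.5 -6.1] sat 143 | 283 [-6.6 -6.2] sat 144 | 285 [-7.4 -6.8] sat 142 | 287 [-8.7 -6.6] sat 142 | 289 [-9.8 -6.6] sat 144 | 291 [-11.   -6.6] sat 145 | 293 [-29.4  22.9] sat 143 | 295 [-30.6  22.5] sat 144 | 297 [-31.7  21.9] sat 144 | 299 [-33.2  22.1] sat 144 |
```

The mid-plane profile shows the fin face and the shoulder both tilted about 8.5° to the handle, with the foot at about z 0.078. Step 1 is met. Next I'll rock the other way.

```bash
python3 -m crank '[[-0.002,0,0,0,0.2],[-0.003,0,0,0,0.2],[-0.003,0,0,0,0.2],[-0.003,0,0,0,0.2],[-0.003,0,0,0,0.2],[-0.003,0,0,0,0.2],[-0.003,0,0,0,0.2],[0,0,0,0,0.2]]' 25
python3 -c "
from h import *;profile('pics/p5.npz')" | tr '|' '\n' | awk '{print $2,$3,$4}' | tail -42 | tr '\n' ';'
```

```text
time_s: 9.3
ee_pos: [0.479, 0.0389, 0.1158]
tcp_rot: [-2.506, -1.894, -0.005]
contact_force: [0.6, 9.1, 6.5]
opening: 0.0354
finger_force: 25.0
[25.5 35. ];[24. 35.8] sat;[21. 41.9] sat;[19.7 41.7] sat;[22.6 27.3] sat;[22.1 24.6] sat;[20.9 24.5] sat;[19.7 24.5] sat;[18.4 24.5] sat;[17.1 24.7] sat;[15.9 24.4] sat;[14.6 24.6] sat;[13.2 25. ];[12.1 24.6] sat;[10.6 25.1] sat;[ 9.4 24.8];[ 8.1 25.;[ 6.8 25.;[ 5.4 25.3];[ 5.7 21.1];[ 5.5 18.3];[ 5.4 15.7];[ 5.5 12.2];[ 5.2 10.2];[5.2 7.4] sat;[5.1 4.8] sat;[5. 2.4] sat;[ 4.9 -0.1];[ 5. -2.8];[ 4.7 -4.6];[ 4. -5.6];[ 3.2 -6.2];[ 2.2 -6.4];[ 1.2 -6.8];[ 0. -6.7];[-0.9 -7.1] sat;[-2.2 -6.8] sat;[-3.4 -6.7] sat;[-4.6 -6.7] sat;[-5.9 -6.4] sat;[-7.1 -6.3] sat;  ;
```

```bash
python3 -m crank '[[-0.002,0,0,0,0.2],[-0.002,0,0,0,0.2],[-0.002,0,0,0,0.2],[-0.002,0,0,0,0.2],[-0.002,0,0,0,0.2],[0,0,0,0,0.2]]' 25
python3 -c "
from h import *;profile('pics/p6.npz')" | tr '|' '\n' | awk '{print $2,$3,$4}' | tail -42 | tr '\n' ';'
```

```text
time_s: 10.1
ee_pos: [0.4763, 0.0291, 0.1158]
tcp_rot: [-2.507, -1.894, -0.005]
contact_force: [1.3, 9.0, 5.3]
opening: 0.0359
finger_force: 25.0
[28.9 42. ];[27. 44.4] sat;[31.3 22.1] sat;[30.7 19.7] sat;[29.6 19.7] sat;[28.2 20.4] sat;[27. 20.3] sat;[25.8 20.4] sat;[24.5 20.8] sat;[23.2 20.8] sat;[22. 21.1] sat;[20.6 21.6] sat;[19.2 21.9] sat;[18. 21.8] sat;[16.6 22.3] sat;[15.3 22.7] sat;[14. 22.7] sat;[13.8 19.6] sat;[13.5 17.1] sat;[13. 15.] sat;[12.7 12.5] sat;[12.4 10.2] sat;[12. 8.2] sat;[11.8 5.6] sat;[11.3 4. ];[11.1 1.8] sat;[10.7 -0.1] sat;[10.4 -2.1] sat;[ 9.9 -3.6];[ 9.7 -5.8];[ 9.2 -7.1];[ 8.4 -7.9];[ 7.6 -8.5];[ 6.5 -8.4];[ 5.5 -8.7];[ 4.3 -8.5];[ 2.9 -8.;[ 1.6 -7.6];[ 0.5 -7.6];[-0.7 -7.5] sat;[-2.1 -7. ];  ;
```

Both fits show about 10° away from the handle with the foot at about z 0.080, so step 2 is met. Next I'll bring it upright, recentre the grip and lift.

```bash
python3 -m crank '[[0.003,0,0,0,0.2],[0.003,0,0,0,0.2],[0.003,0,0,0,0.2],[0.003,0,0,0,0.2],[0.002,0,0,0,0.2],[0,0,0,0,0.2],[0,0,0,0,0.45],[0,0,0,0,0.45]]' 25
python3 -c "
from h import *;profile('pics/p7.npz')" | tr '|' '\n' | awk '{print $2,$3,$4}' | tail -42 | tr '\n' ';'
```

```text
time_s: 11.15
ee_pos: [0.4789, 0.0414, 0.1149]
tcp_rot: [-2.507, -1.893, 0.0]
contact_force: [-0.3, 0.2, -0.4]
opening: 0.0422
finger_force: 0.0
[23.1 34.3] sat;[21.7 34.7] sat;[23. 25.9] sat;[22.8 22.4] sat;[21.8 21.6] sat;[20.5 21.8] sat;[19.2 21.9] sat;[18.1 21.7] sat;[16.8 21.9] sat;[15.3 22.5] sat;[14. 22.5] sat;[12.8 22.5] sat;[11.8 21.8] sat;[10.2 22.6] sat;[ 9.1 22.1];[ 7.7 22.6];[ 6.4 22.7];[ 4.9 23.;[ 5.5 18.5];[ 5.3 15.9];[ 5.1 13.4];[ 5.2 10.1];[4.8 8.3] sat;[4.5 6.1] sat;[4.6 3.3] sat;[4.3 1.3] sat;[ 4.1 -0.8];[ 3.8 -2.7];[ 3.8 -5.1];[ 3.4 -6.5];[ 2.9 -7.9];[ 2. -8.3];[ 1. -8.6];[-0.2 -8.5] sat;[-1.3 -8.5] sat;[-2.3 -8.7] sat;[-3.5 -8.6] sat;[-4.8 -8.4] sat;[-5.9 -8.5] sat;[-7.3 -8. ];[-8.8 -7.5] sat;  ;
```

```bash
python3 -m crank '[[-0.0025,0,0.001,0,0.45],[0,0,0,0,0.2],[0,0,0,0,0.2],[0,0,0,0,0.2],[0.002,0,0,0,0.2],[0.002,0,0,0,0.2],[0.002,0,0,0,0.2],[0,0,0,0,0.2]]' 30
python3 -c "
from h import *;profile('pics/p8.npz')" | tr '|' '\n' | awk '{print $2,$3,$4}' | tail -42 | tr '\n' ';'
```

```text
time_s: 12.2
ee_pos: [0.4797, 0.0432, 0.114]
tcp_rot: [2.508, 1.891, -0.003]
contact_force: [-2.9, -10.8, 3.8]
opening: 0.0358
finger_force: 30.0
[25. 37.] sat;[24.4 34.3] sat;[23.3 33.6] sat;[25.1 22.7] sat;[24.3 21.5] sat;[23.2 21.1] sat;[21.9 21.4] sat;[20.6 21.6] sat;[19.5 21.2] sat;[18.2 21.4] sat;[16.9 21.6] sat;[15.6 21.6] sat;[14.4 21.5] sat;[13.1 21.7] sat;[11.8 21.6] sat;[10.5 22. ];[ 9.3 21.8];[ 7.9 21.9];[ 8. 18.4];[ 7.8 15.8];[ 7.5 13.4];[ 7.6 10.2];[7.2 8.3] sat;[7.2 5.5] sat;[7. 3.] sat;[6.9 0.8] sat;[ 6.9 -1.8];[ 6.6 -3.7];[ 6.5 -6.;[ 6. -7.4];[ 5.5 -8.6];[ 4.8 -9.5];[ 3.6 -9.3];[ 2.7 -9.7];[ 1.5 -9.7];[ 0.3 -9.5];[-0.9 -9.2] sat;[-1.9 -9.5] sat;[-3.2 -9.3] sat;[-4.3 -9.3] sat;[-5.9 -8.6] sat;  ;
```

```bash
python3 -m crank '[[0,0,-0.003,0,0.2],[0,0,-0.004,0,0.2],[0,0,-0.004,0,0.2],[0,0,-0.005,0,0.2],[0,0,-0.006,0,0.2],[0,0,-0.008,0,0.2],[0,0,-0.01,0,0.2],[0,0,-0.01,0,0.2]]'
python3 -m crank '[[0,0,-0.015,0,0.2],[0,0,-0.015,0,0.2],[0,0,0,0,0.2]]'
python3 -c "
from h import *;print(bot.state()['joints'].round(2));profile('pics/p9.npz')" | tr '|' '\n' | awk '{print $2,$3,$4}' | tail -42 | tr '\n' ';'
python3 - <<'E'
from h import *
# tray corners from top view: wall-top cloud near tray
d=np.load("pics/top0.npy");P=cloud("top",d);im=cv2.imread("pics/top0.png");h=cv2.cvtColor(im,cv2.COLOR_BGR2HSV)
for n,(u0,u1,v0,v1) in{"top":(370,450,122,215),"side":(345,460,235,315)}.items():
    d=np.load(f"pics/{n}0.npy");P=cloud(n,d);h=cv2.cvtColor(cv2.imread(f"pics/{n}0.png"),cv2.COLOR_BGR2HSV)
    m=np.zeros(d.shape,bool);m[v0:v1,u0:u1]=1
    m&=(h[...,1]<45)&(P[...,2]>.016)&(P[...,2]<.03)&(P[...,0]<.66)
    nl,L,S,C=cv2.connectedComponentsWithStats(cv2.dilate(m.astype(np.uint8),np.ones((5,5))));l=1+S[1:,4].argmax()
    print(n,[np.round(x,1) for x in fit(P[m&(L==l)])],(m&(L==l)).sum())
E
```

```text
time_s: 13.25
ee_pos: [0.4801, 0.0446, 0.1649]
tcp_rot: [2.508, 1.892, 0.001]
contact_force: [-0.9, -0.4, -1.0]
opening: 0.0358
finger_force: 30.0
time_s: 13.62
ee_pos: [0.4806, 0.0447, 0.1953]
tcp_rot: [2.507, 1.892, 0.003]
contact_force: [-0.1, 0.1, -0.8]
opening: 0.0357
finger_force: 30.0
0.2 0.63 1.99;[25.1 24.9] sat;[24.8 21.7] sat;[23.6 21.5] sat;[22.4 21.5] sat;[21.2 21.4] sat;[20. 21.3] sat;[18.7 21.7] sat;[17.6 21.3] sat;[16.4 21.2] sat;[15. 21.6] sat;[13.7 21.9] sat;[12.4 21.8] sat;[11.1 21.8] sat;[ 9.8 22.1];[ 8.6 21.8];[ 7.1 22.4];[ 7.9 17.1];[ 7.7 14.5];[ 7.6 11.8];[7.4 9.3] sat;[7.3 6.6] sat;[6.9 4.7] sat;[7. 1.9] sat;[ 6.8 -0.4];[ 6.7 -2.7];[ 6.6 -5.1];[ 6.5 -7.2];[ 6. -8.5];[ 5.1 -8.9];[ 4. -9.1];[ 3.2 -9.8];[ 1.9 -9.4];[ 1.1 -9.9];[-0.1 -9.8] sat;[-1.5 -9.3] sat;[-2.5 -9.5] sat;[-3.7 -9.3] sat;[-5. -9.1] sat;[-6.5 -8.4] sat;  ;top [array([ 522.1, -216. ]), array([120.9, 161.2]), np.float64(75.0)] 445
side [array([ 521.1, -219.1]), array([121.6, 161.2]), np.float64(74.6)] 716
```

The stopper is out, still leaning about 2–3° in the grip. Both views put the tray centre at about (0.5216,−0.2175), and the tray measures about 161×121 mm, as it should.

```bash
python3 -m crank '[[-0.01,0.005,0,0,0.2],[-0.025,0.011,0,0,0.2],[-0.04,0.018,0,0,0.2],[-0.045,0.021,0,0,0.2],[-0.045,0.021,0,0,0.2],[-0.04,0.018,0,0,0.2],[-0.025,0.012,0,0,0.2],[-0.011,0.005,0,0,0.2]]'
python3 -m crank '[[0,0,0.015,0,0.2],[0,0,0.03,0,0.2],[0,0,0.03,0,0.2],[0,0,0.03,0,0.2],[0,0,0.02,0,0.2],[0,0,0.015,0,0.2],[0,0,0.007,0,0.2],[0,0,0,0,0.2]]'
python3 -m crank '[[0,0,0.002,0,0.2],[0,0,0.002,0,0.2],[0,0,0,0,0.2]]'
python3 -c "
from h import *;profile('pics/p10.npz')" | tr '|' '\n' | awk '{print $2,$3,$4}' | tail -42 | tr '\n' ';'
```

```text
time_s: 14.68
ee_pos: [0.52, -0.2198, 0.1935]
tcp_rot: [-2.51, -1.89, 0.002]
contact_force: [-0.4, 0.7, -0.7]
opening: 0.0359
finger_force: 30.0
time_s: 15.68
ee_pos: [0.5207, -0.2177, 0.0471]
tcp_rot: [2.508, 1.892, -0.0]
contact_force: [0.2, -0.6, 0.1]
opening: 0.0357
finger_force: 30.0
time_s: 16.05
ee_pos: [0.5208, -0.2176, 0.0432]
tcp_rot: [2.507, 1.892, 0.0]
contact_force: [0.9, 0.2, -0.5]
opening: 0.036
finger_force: 30.0
[ 8.5 22.2];[ 7.2 22.1];[ 7.7 17.6];[ 7.6 14.7];[ 7.6 11.8];[7.5 8.9] sat;[7.3 6.6] sat;[7.2 4.1] sat;[7. 1.8] sat;[ 6.8 -0.4];[ 6.6 -2.6];[ 6.6 -5.1];[ 6.5 -7.2];[ 5.7 -8.;[ 5.1 -9.1];[ 4.2 -9.4];[ 3.2 -9.7];[ 1.8 -9.1];[ 0.9 -9.6];[-0.2 -9.7] sat;[-1.2 -9.8] sat;[-2.4 -9.7] sat;[-3.8 -9.2] sat;[-5. -9.1] sat;[-6.3 -8.8] sat;[-45.5 59. ];[-46.9 58.7] sat;[-48.6 58.6] sat;[-50.4 58.8] sat;[-52. 58.6] sat;[-53.4 58.2] sat;[-55.5 58.9] sat;[-56. 56.9] sat;[-55.8 53.7] sat;[-55.8 51.2] sat;[-56.1 48.9] sat;[-56. 46.3] sat;[-56. 43.8] sat;[-56.3 41.7] sat;[-57.2 40.6] sat;[-59.3 41.3] sat;  ;
```

```bash
python3 -m crank '[[0,0,0.002,0,0.2],[0,0,0.001,0,0.2],[0,0,0.001,0,0.2],[0,0,0,0,0.2]]' 15
python3 -m crank '[[0,0,0.001,0,0.2],[0,0,0,0,0.2]]' 8
python3 -m crank '[[0,0,0.001,0,0.2],[0,0,0,0,0.2]]' 5
```

```text
time_s: 16.6
ee_pos: [0.5206, -0.2177, 0.039]
tcp_rot: [-2.508, -1.892, 0.0]
contact_force: [-0.7, -0.2, -0.5]
opening: 0.0358
finger_force: 15.0
time_s: 16.85
ee_pos: [0.5208, -0.2177, 0.0384]
tcp_rot: [2.507, 1.892, 0.001]
contact_force: [-1.3, 1.3, 4.4]
opening: 0.0356
finger_force: 8.0
time_s: 17.1
ee_pos: [0.5208, -0.2176, 0.0373]
tcp_rot: [2.508, 1.893, 0.001]
contact_force: [-0.7, 1.3, 5.0]
opening: 0.0361
finger_force: 5.0
```

```bash
python3 -m crank '[[0,0,0,0,0.42],[0,0,0,0,0.5],[0,0,0,0,0.6],[0,0,0,0,0.6]]'
python3 -c "
from h import *;profile('pics/p11.npz')" | tr '|' '\n' | awk '{print $2,$3,$4}' | tail -42 | tr '\n' ';'
python3 -m crank '[[0,0,-0.01,0,0.6],[0,0,-0.03,0,0.6],[0,0,-0.04,0,0.6],[0,0,-0.04,0,0.6],[0,0,-0.02,0,0.6],[0,0,0,0,0.6]]'
python3 - <<'E'
from h import *
st=bot.state();im,d=bot.get_image("wrist")
P=cloud("wrist",d,st);h=cv2.cvtColor(im,cv2.COLOR_RGB2HSV)
m=(d>0)&(np.hypot(P[...,0]-.521,P[...,1]+.2175)<.045)&(P[...,2]>.012)&(h[...,1]>70)
for lo,hi in[(.055,.08),(.028,.045)]:
    Q=P[m&(P[...,2]>lo)&(P[...,2]<hi)];print(len(Q),np.percentile(Q[:,2],[5,50,95]).round(4),[np.round(x,1) for x in fit(Q)])
c=np.hstack([im[:,:,::-1],]);s,_=bot.get_image("side")
cv2.imwrite("pics/end.png",np.hstack([cv2.resize(c,(400,250)),cv2.resize(s[:,:,::-1][150:325,220:500],(400,250))]))
E
```

```text
time_s: 17.6
ee_pos: [0.5207, -0.2177, 0.0371]
tcp_rot: [2.508, 1.893, -0.0]
contact_force: [-0.4, 0.5, -0.2]
opening: 0.0562
finger_force: 0.0
[ 9.7 12.5];[9.8 9.3] sat;[9.8 6.3] sat;[9.8 3.3] sat;[9.8 0.6] sat;[ 9.9 -2.2];[ 9.9 -4.9];[ 9.7 -7.;[ 9.2 -8.3];[ 8.7 -9.6];[ 7.8 -10.;[ 6.8 -10.3];[ 5.9 -10.7];[ 4.6 -10.3];[ 3.6 -10.5];[ 2.4 -10.3];[ 1.4 -10.6];[ 0.4 -10.7];[ -0.7 -10.7];[ -2.2 -10.;[-20.3 21.6] sat;[-38.5 52.4] sat;[-40.3 52.8] sat;[-41.9 52.7] sat;[-43.6 52.8] sat;[-45. 52.3] sat;[-46.7 52.5] sat;[-48.4 52.7] sat;[-49.8 52.2] sat;[-51.6 52.4] sat;[-53.5 52.7] sat;[-54.9 52.3] sat;[-56.3 51.9] sat;[-55.9 48.6] sat;[-56.2 46.6] sat;[-55.8 43.4] sat;[-56. 41.2] sat;[-55.9 38.6] sat;[-55.8 36.1] sat;[-56.5 34.9] sat;[-57.7 34.4] sat;  ;time_s: 18.4
ee_pos: [0.5213, -0.2179, 0.1789]
tcp_rot: [2.506, 1.891, 0.003]
contact_force: [0.3, 0.5, 0.5]
opening: 0.0568
finger_force: 0.0
613 [0.0588 0.0659 0.0672] [array([ 521.3, -214.5]), array([13.7, 35. ]), np.float64(74.0)]
978 [0.033  0.0345 0.0363] [array([ 521.2, -214.7]), array([47.3, 46.2]), np.float64(72.9)]
```

View pics/end.png

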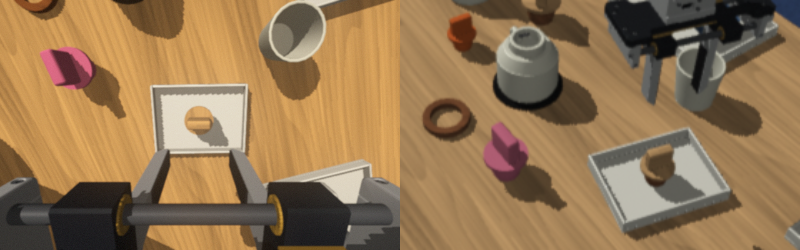

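The stopper stands upright in the tray, at (200,120) in the wrist half of the picture. Its fin top is at z 0.067 (4+63 mm), and the gripper is clear.

```bash
python3 -c "
from h import *;print(bot.sign_off())"
```

```text
the job is handed in; nothing more can be done
None
```

The job is handed in, with no verdict returned: the stopper was rocked about 8.5° towards the handle, then about 10° away, drawn out, and now stands upright and released in the empty tray; I never touched the plain jar.

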